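Let a sleeve of cups out of the dispenser and ease its lid shut

ROBOT

A 7-joint arm with a two-finger parallel gripper is mounted at the origin on the work surface. World frame = base frame: x ahead of the robot, y to its left, z up, the work surface at z = 0. Lengths are in m, angles in rad, forces in N, time in s.
With the tool pointing down it reaches from about 0.4 to 0.85 m from the base axis. Payload 4.5 kg.
Tool frame: the origin (TCP) lies between the finger pads; the fingertips stand 19 mm ahead of it and the grasp point (between the pads) is the TCP; z points along the fingers, y is the direction in which the jaws open and shut (so a half turn about z gives the same grasp; the last joint's range is limited). The gripper opens to 88 mm and grips with 3 to 60 N. Pads are 18 mm wide; open, the fingers measure 123 mm over their backs; the gripper's body (75 mm by 187 mm) begins 45 mm behind the grasp point.
Start: joints at [1.281, 0.689, -0.195, 1.565, 0.157, 0.902, -0.215], TCP at [0.199, -0.593, 0.258] pointing down, gripper open.
Joint ranges: [-3.01, 3.01], [-0.46, 2.08], [-1.47, 1.51], [0.13, 2.56], [-1, 4.14], [0.04, 2.09], [-2.66, 2.66]. Speed limits (rad/s): [2.57, 2.57, 3.14, 3.14, 3.14, 3.14, 3.14].

INTERFACE

Orientations are given as a unit quaternion [x, y, z, w].
In Python, from plant import status, snapshot, finish_job, cut_out, tip_of gives the robot as it stands. The module is installed in compiled form; this text tells all that it offers.
- The arm moves only by the tool carry_out, never from a script. Its arguments are lists of equal length, an entry for each row: "linear": the shift along the world's x, y, z in m, a list of three; "roll": the turn about the world's z in rad. A call has 1 to 8 rows; each row is the pose to reach, as a shift and turn from the pose measured when the call began; what a row does not reach only later rows make up. A row lasts 1/12 s, in which the tool goes at most 41.7 mm and 7.16 degrees, less where a joint would pass 70% of its speed; a pose out of reach is approached as far as the arm can. A call with a gripper value outside its range is refused whole. "gripper" is the opening, from 0 (shut) to 1 (fully open), set as the call begins (left out, the last holds). The fingers move at their own pace and stop on an object; "grip_force" is the grip in N (left out, the last holds). Time passes only in rows, so rows that repeat a pose let the fingers close. It gives the time, the measured TCP pose, the force and the opening at its end, in the units of the state.
- status.get_state(): the state, without advancing time (a new reading comes with each control period).
- snapshot(name): name is "scene" or "top"; returns a dict with "img" (400x640x3 uint8, red, green, blue), "range_z" (400x640 float32, m along the optical axis (not along the pixel's ray), 0 where there is no reading), "fx", "fy", "cx", "cy" (pixels), "world_from_camera" (4x4, takes a point from camera to world coordinates). Camera axes: x right, y down, z forward; pixel columns grow to the right and rows downward; lengths in m; the calibration is good to about 2 mm. A picture is of the moment at which its call begins.
- finish_job(): hands the job in, once; it reports no verdict.
Trained networks look in a picture, given as the dict that the camera call returned (one of the last four; its "shot" number tells which), for a name from the list of things; names that differ only in an ending like _2 or _b are one class to them, and where a whole thing is asked for, a point or a joint stands for the part that bears it (a point fixed in the world has none). Each returns a list of dicts, best first, with "confidence" (0 to 1); they miss things now and then, are a little off and sometimes report something else, mostly with a low value. They report only what shows in the picture. A call takes as long as a camera call. They do not tell look-alikes from the thing itself.
- cut_out(picture, query): "region" (400x640 bool, what is visible of it) and "pixel" ([column, row] in pixels, amid what is visible of it).
- tip_of(picture, query): "pixel" ([column, row] in pixels: a listed point, or the origin of a listed thing).
The state is a dict: "clock": time; "q": joint angles; "qd": joint speeds; "joint_torque": joint torques, N m; "tool_pos": TCP position; "eef_rot": TCP orientation; "contact_force": force on the tool from outside, world axes, zero at the start; "moment": the same for the moment, N m; "opening": opening from 0.0 (shut) to 1.0 (fully open).
Only numpy, scipy, OpenCV 4.12 (cv2) and the standard library are available. Lean on these libraries where they do the work, as an engineer would, in place of code of your own. Each camera call takes 0.05 s, during which the arm holds its last target.

TASK

Press the cup dispenser's lever all the way down so that the lid lifts fully, and keep it down until the sleeve of cups has rolled out and lies in the tray at the far end. Then let the lever come up slowly under your fingertips, over two seconds or so, so that the lid is eased shut and never drops or slams, and move clear. Work only by pressing the lever: do not touch the lid or the cups, pick nothing up, and leave the fork box, cup stack and tape roll where they are.

Things in the scene. Friction and masses are not known exactly. Their poses are not given: they have to be found in the camera images.
- dispenser: Fixed grey metal cup dispenser, 320 (its x) x 210 x 170 mm high, top open. Origin at table height below the lid hinge, mid-width; x points from the lever end (always towards the robot, turned up to 0.4 rad) to the tray end. A chute 170 mm wide slopes down to +x into a tray with an 85 mm high end wall, inner face at x = 215 mm. Rear wall at x = -100 mm, 130 mm high; sides 170 mm high.
- lever (a joint): Press lever angle, rad: 0 up (lid shut), 0.5 fully down on its stop (lid open). Axis along dispenser y at x = -115 mm, height 115 mm. The linked lid turns twice as far. No spring: the lid's weight brings it back, 1 to 5 N at the pad; let go, it slams in about 0.2 s. Eased means always below 1.2 rad/s on the way back (pad rising below 0.14 m/s).
- lever_pad (a point): Centre of the top face of the black rubber pad (36 mm along the lever, 36 mm across) at the lever's free end, which sticks out towards the robot. Moves with the lever on a 120 mm radius: dispenser x = -229 mm, height 154 mm at rest (free end tilted up 0.25 rad) to x = -234 mm, height 95 mm fully down (tilted down 0.25 rad); y = 0. Clear above and below.
- lid: Aluminium lid plate, 131 x 162 x 5 mm, over the chute's mouth. Origin on its hinge (dispenser x = 0, height 160 mm, axis along y). Shut, it slants from the hinge down to its edge at x = 76 mm, height 53 mm, and its z is upright; fully open it is about level and its z is tilted 1.0 rad. The sleeve gets past at about 0.6 rad.
- sleeve: Sleeve of nested white plastic cups: a roll 74 mm in diameter, 140 mm long, about 0.15 kg. Origin at its centre, y along its axis. At first it lies across the chute behind the shut lid (dispenser x = -3 mm, height 96 mm); when the lid is up it rolls by itself, in about a second, to lie against the tray's end wall (dispenser x = 178 mm, height 64 mm).
- fork_box: Small loose paper carton of forks, 60 x 100 x 75 mm high, origin under its centre, on the table left of the lever (seen from the robot) about 0.2 m from it. Not to be moved.
- cup_stack: Loose upside-down stack of paper cups, 75 mm in diameter at the foot, 125 mm high, origin under its centre, on the table right of the lever about 0.2 m from it. Not to be moved.
- tape_roll: Loose roll of clear packing tape lying flat, 90 mm outside, 48 mm high, origin under its centre, on the table right of the dispenser. Not to be moved.
There are look-alikes about, which are no part of the job. Leave any pink look-alike of the sleeve alone.

How it is judged:
On the way:
1. the sleeve has rolled to the tray's end wall while the lever is held fully down and the lid stands fully open (value of joint lever above 0.45 rad and x of sleeve in the frame of dispenser above 0.16 m), for 0.2 s.
At the end, for the whole second after the job is handed in: The lever is back up (within 0.03 rad) and the lid shut (within 0.06 rad); the sleeve lies still in the tray, its centre 160 to 200 mm ahead of the hinge, within 30 mm of the middle line and below 80 mm height; fork box, cup stack and tape roll within 25 mm of where they stood (value of joint lever below 0.03 rad and angle between lid's own z axis and vertical below 0.06 rad and x of sleeve in the frame of dispenser between 0.16 and 0.2 m and y of sleeve in the frame of dispenser between -0.03 and 0.03 m and height (world z) of sleeve below 0.08 m and linear speed of sleeve below 0.05 m/s and distance of each of fork_box, cup_stack, tape_roll from where it was at the start of the episode below 0.025 m); the robot touches nothing.
It fails at once if the lid drops or slams: lever coming back faster than 1.2 rad/s (lid 2.4 rad/s) (velocity of joint lever below -1.2 rad/s).
It fails at once if the robot touches the lid (contact force between any of the fingers, the arm and lid above 0.3 N).
It fails at once if the robot touches the sleeve of cups (contact force between any of the fingers, the arm and sleeve above 0.3 N).
It fails at once if the sleeve is lifted (centre above 130 mm) (height (world z) of sleeve above 0.13 m).
It fails at once if the fork box, cup stack or tape roll is moved over 25 mm, lifted or tipped (distance of any of fork_box, cup_stack, tape_roll from where it was at the start of the episode above 0.025 m or angle between any of fork_box, cup_stack, tape_roll's own z axis and vertical above 0.4 rad).
It also fails if it takes over 32 s, if anything falls off the work surface, if the arm or the gripper's body presses on something with over 40 N, if the wrist force passes 120 N, or if a joint passes its speed limit or range.

## Working session

There is one attempt and no reset: what is moved stays moved. The work goes in short steps, Python scripts to look and compute and a tool call to move; the robot and the scene stay as the last step left them, time stands still between calls to the robot, and variables do not carry over. Pictures are saved under pics/ and viewed, and the job is handed in when it is done.

Besides the shell and the picture viewer there is one more tool, called after "Request:" as a command line: name --pt "numbers of a row" for each row, then --argument value for the rest. carry_out: Moves the arm, as the interface text tells. Its arguments: {"type":"object","properties":{"linear":{"type":"array"},"roll":{"type":"array"},"gripper":{"type":"number"},"grip_force":{"type":"number"}},"required":["linear","roll"]}

```bash
mkdir -p pics; cat > h.py <<'E'
import numpy as np,cv2
from plant import status,snapshot,finish_job,cut_out,tip_of
def pt(s,px):
    c,r=int(round(px[0])),int(round(px[1]))
    w=s["range_z"][max(r-1,0):r+2,max(c-1,0):c+2]; z=np.median(w[w>0]) if (w>0).any() else 0
    p=np.array([(px[0]-s["cx"])/s["fx"]*z,(px[1]-s["cy"])/s["fy"]*z,z,1])
    return (s["world_from_camera"]@p)[:3]
E
python3 - <<'E'
from h import *
st=status.get_state(); print(st)
for n in("scene","top"):
    s=snapshot(n); cv2.imwrite(f"pics/{n}0.png",s["img"][:,:,::-1])
    print(n,s["world_from_camera"].round(3).tolist())
    for q in["dispenser","lever_pad","lid","sleeve","fork_box","cup_stack","tape_roll"]:
        for f in(tip_of,cut_out):
            for d in f(s,q)[:3]:
                print(q,f.__name__,round(d["confidence"],2),np.round(d["pixel"],1),pt(s,d["pixel"]).round(3))
E
```

```text
{'clock': 0.0, 'q': array([ 1.28079855,  0.68999211, -0.19450446,  1.56636415,  0.15730418,
        0.90249961, -0.21508722]), 'qd': array([-0.00026726, -0.00041694,  0.00039747, -0.00295123, -0.00089038,
        0.00041488, -0.00029342]), 'joint_torque': array([-8.64032745e-05, -5.27560544e+01, -1.26727805e+00, -1.53430420e+01,
       -5.27796254e-02,  6.55515993e-03,  1.98232774e-04]), 'tool_pos': array([ 0.19861005, -0.59195929,  0.25689933]), 'eef_rot': array([ 9.86914894e-01,  1.61239314e-01, -2.22145826e-04, -9.08965553e-04]), 'contact_force': array([0.62994392, 0.64185656, 0.18439964]), 'moment': array([ 0.01563938,  0.01959697, -0.06584   ]), 'opening': 1.0021634446007197}
scene [[-0.564, 0.466, -0.682, 1.437], [0.826, 0.328, -0.458, 0.604], [0.01, -0.821, -0.57, 0.814], [0.0, 0.0, 0.0, 1.0]]
dispenser call 0.75 [286.  268.2] [0.805 0.056 0.054]
dispenser call 0.19 [282.1 216.1] [0.764 0.018 0.167]
dispenser call 0.85 [265.7 260.4] [0.828 0.016 0.075]
lever_pad call 0.72 [343.5 198.2] [0.584 0.073 0.139]
lid call 0.63 [281.8 217.9] [0.768 0.021 0.165]
lid call 0.71 [270.5 239
[... 776 characters left out ...]
7 0.152]
lever_pad call 0.72 [304.6 212.9] [0.579 0.075 0.138]
lid call 0.77 [328.  141.4] [0.77  0.014 0.15 ]
lid call 0.6 [328.6 136. ] [0.795 0.012 0.116]
sleeve call 0.85 [326.4 148.5] [0.756 0.018 0.129]
sleeve call 0.77 [444.9 186.5] [ 0.665 -0.312  0.072]
sleeve call 0.79 [443.2 186.3] [ 0.666 -0.308  0.069]
sleeve call 0.72 [324.8 156.1] [0.737 0.022 0.123]
fork_box call 0.78 [238.4 207. ] [0.604 0.259 0.078]
fork_box call 0.7 [237.9 205.4] [0.609 0.261 0.076]
cup_stack call 0.62 [371.3 254.5] [ 0.472 -0.1    0.125]
cup_stack call 0.88 [373.7 252. ] [ 0.478 -0.107  0.125]
tape_roll call 0.86 [370.8 207.1] [ 0.619 -0.112  0.001]
tape_roll call 0.94 [378.  193.6] [ 0.659 -0.133  0.001]
```

View pics/scene0.png

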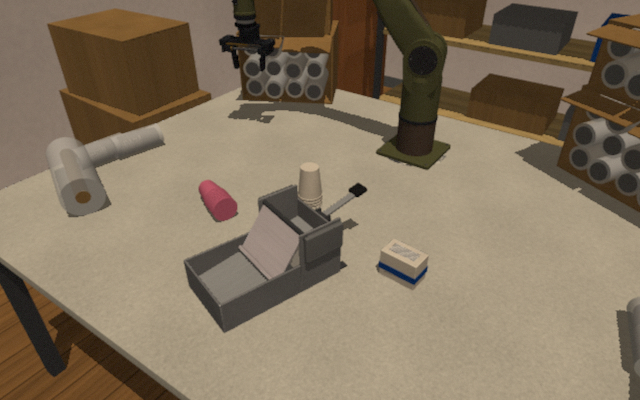

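View pics/top0.png

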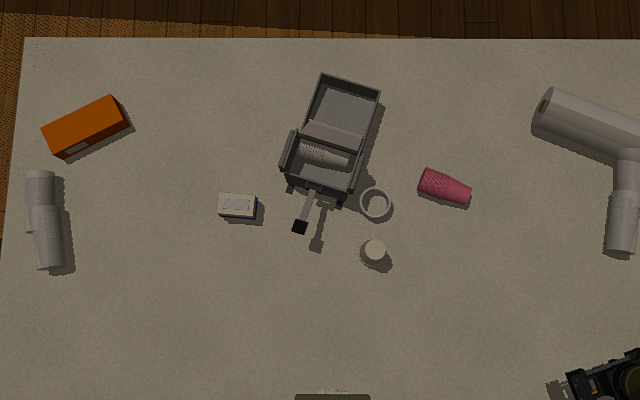

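The top view shows the black pad at about (300,226), the white sleeve in the dispenser at about (325,156), and the pink look-alike at about (445,187). In the scene view the pad is at about (358,190). The networks' lever_pad points sit on the lever rod, so I'll measure the black pad itself in both views.

```bash
python3 - <<'E'
from h import *
def proj(s,P):
    c=np.linalg.inv(s["world_from_camera"])@np.r_[P,1]; return np.array([s["fx"]*c[0]/c[2]+s["cx"],s["fy"]*c[1]/c[2]+s["cy"]])
rays=[]
for n,(u,v),r in(("top",(300,226),14),("scene",(358,190),14)):
    s=snapshot(n)
    g=s["img"].max(2); m=np.zeros(g.shape,bool); m[v-r:v+r,u-r:u+r]=g[v-r:v+r,u-r:u+r]<45
    k,l,stt,ce=cv2.connectedComponentsWithStats(m.astype(np.uint8)); 
    P=None
    for i in range(1,k):
        if stt[i,4]<40: continue
        rr,cc=np.nonzero(l==i); P=np.array([pt(s,(a,b)) for a,b in zip(cc,rr)])
        P=P[P[:,2]>.11]; print(n,stt[i],ce[i],np.median(P,0).round(4),P.mean(0).round(4),P.min(0).round(3),P.max(0).round(3))
        T=s["world_from_camera"]; d=T[:3,:3]@[(ce[i][0]-s["cx"])/s["fx"],(ce[i][1]-s["cy"])/s["fy"],1]; rays.append((T[:3,3],d/np.linalg.norm(d)))
    cr=s["img"][v-40:v+40,u-50:u+50,::-1]; cv2.imwrite(f"pics/{n}_crop.png",cv2.resize(cr,None,fx=7,fy=7,interpolation=0))
    if n=="top":
        # walls of the dispenser: points with z>.155
        d=cut_out(s,"dispenser")[0]; rr,cc=np.nonzero(d["region"])
        Q=np.array([pt(s,(a,b)) for a,b in zip(cc,rr)]); Q=Q[Q[:,2]>.03]
        rect=cv2.minAreaRect(Q[:,:2].astype(np.float32)); print(rect, cv2.boxPoints(rect).round(3).tolist())
A=np.zeros((3,3));b=np.zeros(3)
for o,d in rays: M=np.eye(3)-np.outer(d,d);A+=M;b+=M@o
print("tri",np.linalg.solve(A,b))
E
```

```text
top [292 219  16  16 179] [299.27374302 226.35195531] [0.5416 0.0878 0.1543] [0.5409 0.0873 0.1542] [0.522 0.068 0.145] [0.561 0.106 0.159]
((0.7513900995254517, 0.0281527042388916), (0.22330784797668457, 0.4711373448371887), 73.09359741210938) [[0.49399998784065247, -0.009999999776482582], [0.9440000057220459, -0.1469999998807907], [1.0089999437332153, 0.06599999964237213], [0.5580000281333923, 0.2029999941587448]]
scene [349 184  17  13 125] [357.512 189.688] [0.549  0.0937 0.1536] [0.5487 0.0924 0.1533] [0.531 0.072 0.142] [0.564 0.108 0.159]
tri [0.54159166 0.08791256 0.14786684]
```

```bash
ls pics
```

```text
scene0.png
scene_crop.png
top0.png
top_crop.png
```

Triangulation and depth agree: the pad is at (0.5415, 0.088, 0.154), the text's height. The yaw is about -0.295 rad, which puts the hinge at about (0.761, 0.021), matching the lid detection. I'll move above the pad with the fingers shut.

Request:
carry_out --pt "0.009 0.018 0.005" --pt "0.027 0.054 0.01" --pt "0.045 0.09 0.015" --pt "0.063 0.126 0.015" --pt "0.081 0.161 0.015" --pt "0.099 0.197 0.015" --pt "0.117 0.233 0.015" --pt "0.135 0.268 0.015" --roll '[-0.05,-0.13,-0.21,-0.29,-0.37,-0.45,-0.53,-0.62]' --gripper 0 --grip_force 20

```text
clock: 2.32
tool_pos: [0.3345, -0.3227, 0.273]
eef_rot: [0.989, -0.15, 0.0, 0.0]
contact_force: [1.2, 0.8, 0.6]
opening: 0.421
```

Request:
carry_out --pt "0.018 0.035 0" --pt "0.035 0.07 0" --pt "0.053 0.105 0" --pt "0.07 0.14 0" --pt "0.088 0.175 0" --pt "0.105 0.21 0" --pt "0.122 0.244 0" --pt "0.139 0.276 0" --roll '[0,0,0,0,0,0,0,0]'

```text
clock: 2.98
tool_pos: [0.4742, -0.0443, 0.2732]
eef_rot: [0.989, -0.149, 0.001, -0.0]
contact_force: [1.4, -1.0, 0.6]
opening: 0.003
```

Request:
carry_out --pt "0.018 0.035 -0.005" --pt "0.035 0.07 -0.015" --pt "0.052 0.103 -0.03" --pt "0.064 0.128 -0.05" --pt "0.068 0.135 -0.06" --pt "0.068 0.135 -0.065" --pt "0.068 0.135 -0.065" --roll '[0,0,0,0,0,0,0]'

```text
clock: 3.57
tool_pos: [0.5411, 0.0895, 0.2072]
eef_rot: [0.989, -0.149, -0.001, 0.001]
contact_force: [-0.3, -0.8, -0.2]
opening: 0.005
```

```bash
python3 - <<'E'
from h import *
for n,(u,v) in(("top",(300,226)),("scene",(358,190))):
    s=snapshot(n)
    cr=s["img"][v-45:v+45,u-60:u+60,::-1]; cv2.imwrite(f"pics/{n}_b.png",cv2.resize(cr,None,fx=6,fy=6,interpolation=0))
st=status.get_state(); print({k:st[k] for k in("clock","tool_pos","contact_force","opening","q")})
E
```

```text
{'clock': 3.6667, 'tool_pos': array([0.54181817, 0.08814688, 0.20873438]), 'contact_force': array([-0.96806925, -0.056355  ,  1.36547821]), 'opening': 0.004243144403294529, 'q': array([-0.27259572,  0.65559891,  0.04365179,  1.85602632, -0.04230222,
        0.63031411, -2.07698578])}
```

View pics/scene_b.png

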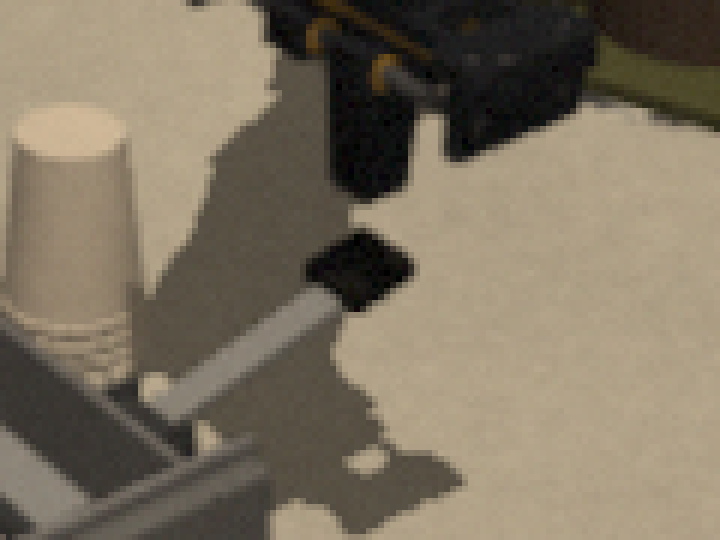

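View pics/top_b.png

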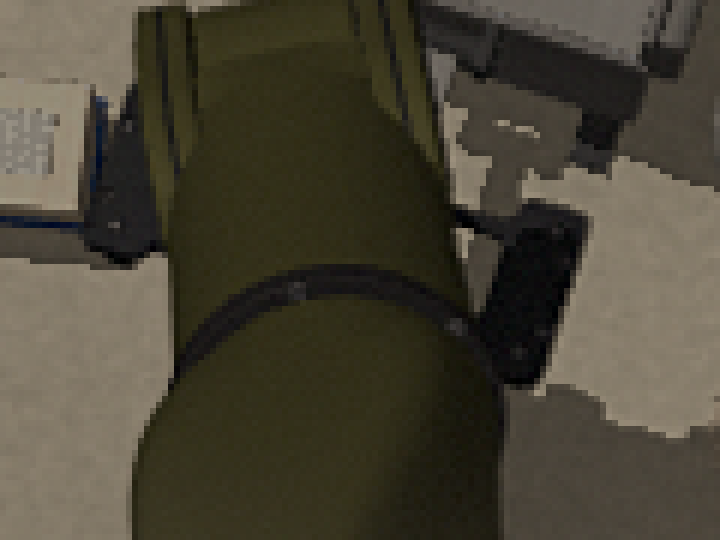

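The scene crop shows the shut fingertips at (365,195) directly above the pad at (360,270), with everything else clear. Pressing now.

Request:
carry_out --pt "0 0 -0.008" --pt "0 0 -0.016" --pt "0 0 -0.024" --pt "0 0 -0.03" --pt "0 0 -0.036" --pt "-0.001 0 -0.042" --pt "-0.002 0.001 -0.048" --pt "-0.003 0.001 -0.054" --roll '[0,0,0,0,0,0,0,0]'

```text
clock: 4.33
tool_pos: [0.5385, 0.0891, 0.1542]
eef_rot: [0.989, -0.151, 0.0, 0.001]
contact_force: [-1.2, -0.2, 3.6]
opening: 0.003
```

Request:
carry_out --pt "0 0 -0.006" --pt "-0.001 0 -0.012" --pt "-0.001 0 -0.018" --pt "-0.001 0 -0.023" --pt "-0.001 0 -0.028" --pt "-0.001 0 -0.032" --pt "-0.001 0 -0.035" --pt "-0.001 0 -0.035" --roll '[0,0,0,0,0,0,0,0]'

```text
clock: 5.0
tool_pos: [0.538, 0.0891, 0.1187]
eef_rot: [0.989, -0.151, 0.001, 0.001]
contact_force: [-1.5, 1.5, 4.5]
opening: 0.002
```

Next I'll ease down onto the stop in small steps while watching the force.

Request:
carry_out --pt "0 0 -0.002" --pt "0 0 -0.003" --pt "0 0 -0.004" --pt "0 0 -0.004" --roll '[0,0,0,0]'

```text
clock: 5.33
tool_pos: [0.5385, 0.0891, 0.1158]
eef_rot: [0.989, -0.151, 0.001, 0.001]
contact_force: [-3.2, 1.0, 11.4]
opening: 0.005
```

```bash
python3 - <<'E'
from h import *
s=snapshot("scene"); cv2.imwrite("pics/scene_c.png",cv2.resize(s["img"][150:330,170:420,::-1],None,fx=3,fy=3,interpolation=0))
st=status.get_state(); print({k:st[k] for k in("clock","tool_pos","contact_force")})
E
```

```text
{'clock': 5.3833, 'tool_pos': array([0.53840684, 0.08907592, 0.11582092]), 'contact_force': array([-2.95215908,  0.11742348, 11.45254024])}
```

View pics/scene_c.png

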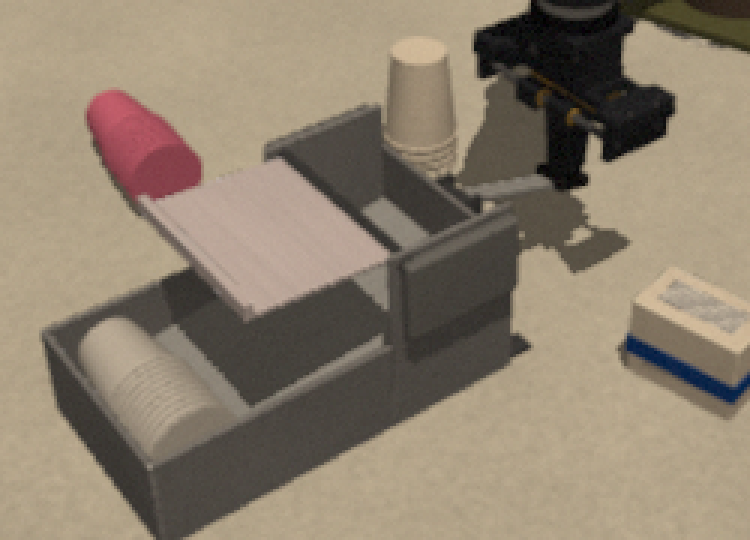

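The lid stands level, the lever is on its stop (force has jumped to 11 N), and the sleeve has rolled to the tray's end (crop (150,390)). I'll hold about a second and then check that it lies still.

Request:
carry_out --pt "0 0 -0.001" --pt "0 0 -0.001" --pt "0 0 -0.001" --pt "0 0 -0.001" --pt "0 0 -0.001" --pt "0 0 -0.001" --pt "0 0 -0.001" --pt "0 0 -0.001" --roll '[0,0,0,0,0,0,0,0]'

```text
clock: 6.05
tool_pos: [0.5384, 0.089, 0.1158]
eef_rot: [0.989, -0.151, 0.002, 0.0]
contact_force: [-1.8, -0.2, 11.4]
opening: 0.004
```

```bash
python3 - <<'E'
from h import *
o=np.array([.761,.021]);a=-.295;R=np.array([[np.cos(a),np.sin(a)],[-np.sin(a),np.cos(a)]])
for k in range(2):
  for n in("scene","top"):
    s=snapshot(n)
    for d in cut_out(s,"sleeve")[:3]:
        rr,cc=np.nonzero(d["region"]); P=np.array([pt(s,(x,y)) for x,y in zip(cc,rr)])
        q=np.median(P,0); print(n,round(d["confidence"],2),q.round(3),"disp",(R@(q[:2]-o)).round(3),"top z",np.percentile(P[:,2],95).round(3))
st=status.get_state(); print({k:st[k] for k in("clock","tool_pos","contact_force")})
E
```

```text
scene 0.78 [ 0.69  -0.28   0.059] disp [ 0.02  -0.309] top z 0.073
scene 0.77 [ 0.945 -0.012  0.091] disp [0.186 0.022] top z 0.1
top 0.83 [ 0.665 -0.31   0.064] disp [ 0.004 -0.345] top z 0.072
top 0.66 [ 0.937 -0.029  0.095] disp [0.183 0.004] top z 0.1
scene 0.69 [ 0.691 -0.28   0.06 ] disp [ 0.021 -0.308] top z 0.073
scene 0.56 [ 0.945 -0.014  0.091] disp [0.186 0.02 ] top z 0.1
top 0.98 [ 0.937 -0.031  0.095] disp [0.183 0.001] top z 0.1
top 0.93 [ 0.665 -0.308  0.063] disp [ 0.004 -0.342] top z 0.072
{'clock': 6.45, 'tool_pos': array([0.53843383, 0.08901625, 0.11583226]), 'contact_force': array([-3.09456878,  0.70458137, 11.71322002])}
```

The sleeve is still at dispenser x about 0.183, y about 0, top at 100 mm. I'll ease the lever up at about 30 mm/s.

Request:
carry_out --pt "0 0 0" --pt "0 0 0.001" --pt "0 0 0.003" --pt "0 0 0.005" --pt "0 0 0.007" --pt "0 0 0.009" --pt "0 0 0.011" --pt "0 0 0.013" --roll '[0,0,0,0,0,0,0,0]'

```text
clock: 7.12
tool_pos: [0.5381, 0.089, 0.1289]
eef_rot: [0.989, -0.151, 0.001, 0.001]
contact_force: [-2.9, 0.6, 3.6]
opening: 0.004
```

Request:
carry_out --pt "0 0 0.002" --pt "0 0 0.004" --pt "0 0 0.006" --pt "0 0 0.008" --pt "0 0 0.01" --pt "0 0 0.012" --pt "0 0 0.014" --pt "0 0 0.016" --roll '[0,0,0,0,0,0,0,0]'

```text
clock: 7.78
tool_pos: [0.5385, 0.0889, 0.1452]
eef_rot: [0.989, -0.151, 0.002, 0.0]
contact_force: [-1.2, -0.1, 3.4]
opening: 0.003
```

Request:
carry_out --pt "0 0 0.002" --pt "0 0 0.004" --pt "0 0 0.006" --pt "0.001 0 0.008" --pt "0.001 0 0.01" --pt "0.001 0 0.012" --pt "0.001 0 0.014" --pt "0.001 0 0.016" --roll '[0,0,0,0,0,0,0,0]'

```text
clock: 8.45
tool_pos: [0.5406, 0.0885, 0.1616]
eef_rot: [0.988, -0.151, 0.003, 0.0]
contact_force: [0.8, -1.0, 2.7]
opening: 0.006
```

Request:
carry_out --pt "0 0 0.002" --pt "0 0 0.004" --pt "0 0 0.006" --pt "0 0 0.008" --pt "0 0 0.01" --pt "0 0 0.012" --pt "0 0 0.014" --pt "0 0 0.016" --roll '[0,0,0,0,0,0,0,0]'

```text
clock: 9.12
tool_pos: [0.5404, 0.0886, 0.1777]
eef_rot: [0.989, -0.151, 0.003, 0.0]
contact_force: [-0.2, -0.2, 0.8]
opening: 0.005
```

The force has fallen to about zero at z = 0.178, so the lever is up. I'll move clear.

Request:
carry_out --pt "0 0 0.005" --pt "0 0 0.015" --pt "0 0 0.03" --pt "-0.005 -0.005 0.05" --pt "-0.015 -0.02 0.07" --pt "-0.03 -0.05 0.08" --pt "-0.045 -0.08 0.085" --pt "-0.06 -0.11 0.085" --roll '[0,0,0,0,0,0,0,0]'

```text
clock: 9.78
tool_pos: [0.4801, -0.0222, 0.2646]
eef_rot: [0.989, -0.151, 0.004, 0.0]
contact_force: [0.2, -0.2, 0.2]
opening: 0.005
```

Request:
carry_out --pt "-0.015 -0.035 0" --pt "-0.03 -0.07 0" --pt "-0.045 -0.105 0" --pt "-0.06 -0.14 0" --pt "-0.075 -0.175 0" --pt "-0.085 -0.2 0" --pt "-0.09 -0.21 0" --pt "-0.09 -0.21 0" --roll '[0,0,0,0,0,0,0,0]'

```text
clock: 10.45
tool_pos: [0.388, -0.2351, 0.2651]
eef_rot: [0.988, -0.154, 0.004, 0.001]
contact_force: [1.0, -0.5, -0.6]
opening: 0.005
```

```bash
python3 - <<'E'
from h import *
o=np.array([.761,.021]);a=-.295;R=np.array([[np.cos(a),np.sin(a)],[-np.sin(a),np.cos(a)]])
for n in("scene","top"):
    s=snapshot(n); cv2.imwrite(f"pics/{n}_e.png",s["img"][:,:,::-1])
    for q in("sleeve","fork_box","cup_stack","tape_roll"):
      for d in cut_out(s,q)[:2]: p=pt(s,d["pixel"]); print(n,q,round(d["confidence"],2),np.round(d["pixel"],1),p.round(3),(R@(p[:2]-o)).round(3))
    if n=="top":
        u,v=300,226;g=s["img"].max(2);rr,cc=np.nonzero(g[v-14:v+14,u-14:u+14]<45)
        P=np.array([pt(s,(x+u-14,y+v-14)) for x,y in zip(cc,rr)]);P=P[P[:,2]>.05];print("pad",np.median(P,0))
st=status.get_state(); print({k:st[k] for k in("clock","tool_pos","contact_force")})
E
```

```text
scene sleeve 0.74 [219.9 279.3] [ 0.951 -0.007  0.098] [0.19  0.028]
scene sleeve 0.61 [220.6 201.4] [ 0.706 -0.256  0.067] [ 0.028 -0.281]
scene fork_box 0.72 [403.3 264.7] [0.645 0.283 0.064] [-0.187  0.217]
scene cup_stack 0.68 [308.6 184. ] [ 0.512 -0.093  0.085] [-0.205 -0.181]
top sleeve 0.75 [443.3 188.7] [ 0.66  -0.308  0.069] [-0.001 -0.344]
top sleeve 0.7 [344.   96.4] [ 0.919 -0.031  0.094] [ 0.166 -0.004]
top fork_box 0.74 [327. 147.] [0.783 0.016 0.055] [0.022 0.001]
top fork_box 0.65 [238.1 206.3] [0.607 0.26  0.076] [-0.217  0.184]
top cup_stack 0.82 [371.3 251.8] [ 0.478 -0.1    0.127] [-0.235 -0.198]
top cup_stack 0.73 [332.1 138.8] [0.783 0.003 0.13 ] [ 0.027 -0.011]
top tape_roll 0.76 [383.5 198. ] [ 0.646 -0.149  0.002] [-0.061 -0.196]
pad [0.54166333 0.08771866 0.15441986]
{'clock': 10.95, 'tool_pos': array([ 0.39042292, -0.23151409,  0.26456498]), 'contact_force': array([-0.01517784, -0.28042523,  1.16012542])}
```

View pics/scene_e.png

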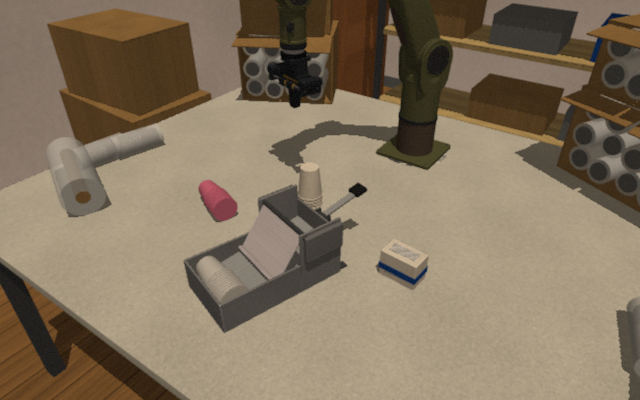

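View pics/top_e.png

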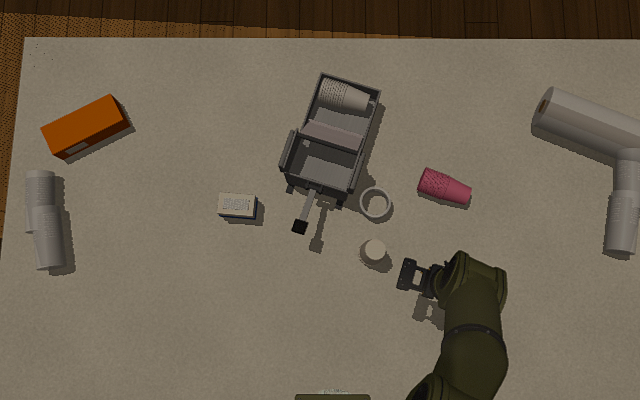

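The lid is shut and the pad is back at its starting point (z = 0.154). The sleeve lies in the tray at (345,96) in the top view, everything else looks unmoved, and the arm is clear. Handing in.

```bash
python3 -c "
from h import *
print(finish_job())"
```

```text
the job is handed in; nothing more can be done
None
```

I pressed the lever down to its stop with shut fingers, and the sleeve of cups rolled out into the tray. I kept the lever down about a second, then eased it up over about 2.5 s at roughly 25 mm/s. The arm then moved clear, and I handed the job in at about 11 s of the 32 s allowed. No verdict came back.

- **Lever and lid:** while the lever was held, the force jumped to 11 N on the stop and the lid stood level. After release, the pad measured (0.542, 0.088, 0.154), the same as at the start. The lid looks shut in both final pictures.
- **Sleeve:** with the lever held down it lay still at about x = 0.183 m in the dispenser frame, near the middle line, with its top at 100 mm. After release it shows in the tray in both pictures. The single surface pixels I read then gave 0.166 and 0.190 m, which are not true centres, so I rely on the earlier measurement.
- **Other objects:** fork box, cup stack and tape roll show at unchanged places.
- **Detector disagreements:**
  - The lever_pad points lay on the lever rod, so I measured the black pad itself from both views.
  - The networks also gave some false fork_box and cup_stack hits inside the dispenser, which I discarded.
  - The tape roll was found only in the top view. Its detected point moved about 20 mm between shots, because the centre lands in the ring's hole, but the ring's pixels look unchanged.

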